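# Put the scraper away in its blade guard and shut the tool drawer

### The job

Put the flat scraper away: lay it in the open drawer of the grey drawer unit, slide its blade edgewise all the way into the slot of the black guard block there, and let go. Then push the drawer fully home, past its catch, so that it stays shut with the blade still in the guard. Leave the mug and the roll of tape where they stand.

Things in the scene. Friction and masses are not known exactly. Their poses are not given: they have to be found in the camera images.
- chest: Low grey steel drawer unit fixed on the bench, 260 mm wide, 135 mm deep, 68 mm high, one drawer. Origin: at bench level below the middle of its front face; its x axis points into the unit (the way the drawer shuts), y to the left along the front, z up. Only its place and yaw vary.
- drawer (a joint): How far the drawer stands open, m: 0 is fully home against its stop, 0.125 fully out; it slides along the chest's -x on runners (about 1.5 N drag). A sprung roller catch resists with about 6 N more from 14 to 6 mm open, then snaps the drawer home and holds it. The front panel's inner face meets the chest's front face when home.
- pull (a point): Middle of the outer edge of the drawer's aluminium pull strip (90 mm wide, 12 mm high, standing 12 mm proud of the panel's outer face), 41 mm above the bench. The place to push the drawer; moves with it. Axes as the chest's.
- guard (a point): Middle of the mouth of the slot in the black plastic guard block fixed at the left (+y) end inside the drawer, 10 mm above its floor, 60 mm behind the panel's inner face. Axes as the chest's; the blade goes in along +y. Slot 58 mm wide (x), 7 high, 36 deep, closed at the end. Block 70 mm wide (x), 23 high, 41 long; flared cheeks and upper lip stand 7 mm out round the mouth.
- scraper: Flat scraper, 140 mm long, lying flat. Wooden handle 80 mm long, 24 wide, 20 thick; steel blade 50 mm wide, 43 long, 2.5 thick at half the handle's thickness, beyond a 17 mm neck. Origin: middle of the handle's underside; y points along the tool to the blade, z up. On the drawer's floor its blade is level with the slot. About 0.12 kg, balance point about 20 mm from the origin towards the blade.
- edge (a point): Middle of the scraper's blade edge, 100 mm from the scraper's origin along its y, 10 mm above its underside.
- mug: White dotted mug, 82 mm across without its handle, 91 mm high; origin at the middle of its underside. To be left alone.
- tape_roll: Roll of cream masking tape lying flat, 78 mm across, 19 mm high; origin at the middle of its underside. To be left alone.
- drawer_floor (a point): Middle of the drawer's inner floor (grey felt), 13 mm above the bench, 62 mm behind the front panel's inner face; moves with the drawer, axes as the chest's. Inside 224 mm wide (y), 123 mm long (x); side and rear walls up to 43 mm above the bench; front panel 8 mm thick, 260 mm wide, from 8 to 63 mm above the bench.
Things that resemble listed ones, but are neither listed nor needed, are in the scene too. There is more than one size of the scraper; the job needs the largest.

How it is judged:
By the outcome, as a careful person would: the job done as asked, in the order asked, and still so for the second after the job is handed in, with the robot touching nothing.
It also fails if it takes over 58 s, if anything falls off the work surface, if the arm or the gripper's body presses on something with over 40 N, if the wrist force passes 120 N, or if a joint passes its speed limit or range.

### The arm

A 6-joint arm with a two-finger parallel gripper is mounted at the origin on a cart in front of the work surface, level with it; the furniture and walls round the work are solid. World frame = base frame: x ahead of the robot, y to its left, z up, the work surface at z = 0. Lengths are in mm, angles in rad, forces in N, time in s.
With the tool pointing down it reaches from about 250 to 850 mm from the base axis. Payload 12.5 kg.
Tool frame: the origin (TCP) lies at the centre of the arm's flange, where the gripper is bolted on; the fingertips stand 186 mm ahead of it and the grasp point (between the pads) lies 167 mm ahead of it (bot.nose_length is the distance from the TCP to the fingertips, in mm); z points along the fingers, y is the line along which they close (so a half turn about z gives the same grasp; the last joint's range is limited). The gripper opens to 93 mm and grips with 3 to 60 N. Pads are 15 mm wide; open, the fingers measure 128 mm over their backs; the gripper's body (75 mm by 188 mm) begins 65 mm behind the grasp point.
Start: joints at [1.232, 0.351, 1.652, -0, 1.139, -0.085], TCP at [138.065, 532.376, 404.733] pointing down, gripper open.
Joint ranges: [-2.75, 2.75], [-0.79, 2.1], [0.01, 2.65], [-1.57, 4.71], [0.07, 3.14], [-2.87, 2.87]. Speed limits (rad/s): [2.22, 2.22, 2.79, 3.14, 3.14, 3.14].

### API

Orientations are given as a unit quaternion [w, x, y, z].
In Python, from workcell import bot, eoat, kin, get_image, camera_info, sign_off, find_in, get_time, get_joints, get_dq, get_joint_torque, get_tcp_pos, get_tool_rot, get_wrist_force, get_torque, get_width, get_grasp_force gives the robot as it stands. The module is installed in compiled form; this text tells all that it offers. Calls block until the motion is done:
- bot.goto(position, orientation): joint-space move of the TCP to a pose.
- bot.move_l(position, orientation=None, max_speed=150): straight line of the TCP; orientation=None keeps the orientation; max_speed is the mean speed in mm/s.
- bot.movej(angles): joint-space move.
- eoat.gripper_to(opening): opening from 0.0 (shut) to 1.0 (fully open); the grip force is fixed at half the most; returns when the fingers have stopped.
- bot.dwell(seconds).
- kin.solve_ik(position, orientation): joint angles nearest the present ones, or None.
- get_image(name): name is "scene" or "top" or "wrist"; returns (picture, depth): 480x640x3 uint8, red, green, blue; 480x640 float32, mm along the optical axis (not along the pixel's ray), 0 where there is no reading.
- camera_info(name): a dict with "K" (3x3 intrinsics, pixels), "k1" (the pictures are not rectified: a ray, as slopes to the right and down, at radius r is drawn at 1 + k1 r^2 times it, then the intrinsics apply), "R" (3x3) and "t" (3): a world point X has camera coordinates R X + t. Camera axes: x right, y down, z forward; pixel columns grow to the right and rows downward; lengths in mm; the calibration is good to about 2 mm. A picture is of the moment at which its call begins: read the wrist's pose just before it. camera_info takes no time and is no camera call; for the wrist camera it gives the pose at the moment of the call.
A pose or a line that the arm cannot do raises bot.Unreachable and nothing moves.
- sign_off(): hands the job in; it is judged then, once.
Trained networks look in the newest picture that a camera, given by its name, has taken for a name from the list of things; names that differ only in an ending like _2 or _b are one class to them, and where a whole thing is asked for, a point or a joint stands for the part that bears it (a point fixed in the world has none). Each returns a list of dicts, best first, with "confidence" (0 to 1); they miss things now and then, are a little off and sometimes report something else, mostly with a low value. They report only what shows in the picture. A call takes as long as a camera call. They do not tell look-alikes from the thing itself.
- find_in(camera, query): "location" ([column, row] in pixels, amid what is visible of it).
Readings, each from a call of its own:
- get_time(): time.
- get_joints(): joint angles.
- get_dq(): joint speeds.
- get_joint_torque(): joint torques, N m.
- get_tcp_pos(): TCP position.
- get_tool_rot(): TCP orientation.
- get_wrist_force(): force on the tool from outside, world axes, zero at the start.
- get_torque(): the same for the moment, N m.
- get_width(): opening from 0.0 (shut) to 1.0 (fully open).
- get_grasp_force(): force on a finger pad.
Only numpy, scipy, OpenCV 4.12 (cv2) and the standard library are available. Lean on these libraries where they do the work, as an engineer would, in place of code of your own. Each camera call takes 0.05 s, during which the arm holds its last target. There are 200 camera calls.

## Working session

There is one attempt and no reset: what is moved stays moved. The work goes in short steps, each a Python script; the robot and the scene stay as the last script left them, time stands still between calls to the robot, and variables do not carry over. Pictures are saved under pics/ and viewed, at most 10 in all, crops included, and the job is handed in when it is done.

```bash
mkdir -p pics
cat > h.py <<'E'
import numpy as np, cv2
from workcell import *
def look(cam,name=None):
    ci=camera_info(cam); im,d=get_image(cam)
    if name: cv2.imwrite('pics/'+name+'.png',im[:,:,::-1])
    return ci,im,d
def ray(ci,u,v):
    K=np.array(ci['K']);p=np.array([(u-K[0,2])/K[0,0],(v-K[1,2])/K[1,1]]);q=p.copy()
    for _ in range(20): q=p/(1+ci['k1']*(q@q))
    return np.r_[q,1]
def w3(ci,u,v,depth): return np.array(ci['R']).T@(ray(ci,u,v)*depth-np.array(ci['t']))
def cloud(ci,d):
    v,u=np.mgrid[0:480,0:640];K=np.array(ci['K'])
    px=np.stack([(u-K[0,2])/K[0,0],(v-K[1,2])/K[1,1]],-1);q=px.copy()
    for _ in range(20): q=px/(1+ci['k1']*(q**2).sum(-1,keepdims=True))
    P=np.concatenate([q,np.ones((480,640,1))],-1)*d[...,None]
    return (P-np.array(ci['t']))@np.array(ci['R'])
def proj(ci,X):
    c=np.array(ci['R'])@X+np.array(ci['t']);s=c[:2]/c[2];s=s*(1+ci['k1']*(s@s));K=np.array(ci['K'])
    return s*[K[0,0],K[1,1]]+K[:2,2]
def down(a):  # tool z down, tool y axis at yaw a in world (tool x = y x z)
    y=np.array([np.cos(a),np.sin(a),0]);z=np.array([0,0,-1.]);x=np.cross(y,z)
    from scipy.spatial.transform import Rotation as R
    q=R.from_matrix(np.c_[x,y,z]).as_quat();return [q[3],q[0],q[1],q[2]]
E
python3 - <<'E'
from h import *
for c in ['top','scene']:
    ci,im,d=look(c,c+'0'); P=cloud(ci,d)
    np.savez(c+'0.npz',P=P,d=d)
    print(c,np.array(ci['t']),ci['K'][0])
    for n in ['scraper','edge','chest','drawer','guard','pull','mug','tape_roll']:
        for r in find_in(c,n):
            u,v=r['location'];print(n,np.round([u,v,r['confidence']],2),np.round(P[int(v),int(u)]))
print(get_time(),get_tool_rot())
E
```

```text
top [-194.25964773  465.40250861 1659.92950374] [600.726117     0.         333.74557926]
scraper [4.812e+02 3.175e+02 4.700e-01] [ 345. -595.   19.]
scraper [330.4  301.1    0.45] [ 339. -136.   10.]
edge [479.4  314.9    0.66] [ 362. -591.    4.]
edge [330.9  303.1    0.56] [ 333. -137.    9.]
tape_roll [375.3 306.7   0.7] [ 339. -274.   15.]
scene [-413.15795912  207.54352244 1368.87686295] [603.00071753   0.         317.59168437]
scraper [442.3  335.     0.81] [ 360. -587.    9.]
scraper [356.9  249.2    0.58] [ 566. -231.   22.]
scraper [277.1  274.2    0.48] [ 358. -122.    9.]
edge [354.   249.2    0.75] [ 564. -225.   21.]
edge [278.6  276.2    0.74] [ 352. -130.    9.]
edge [442.8  338.5    0.51] [ 339. -596.   18.]
chest [226.2  206.3    0.67] [553. 241.  35.]
drawer [217.   218.2    0.58] [442. 169.  57.]
guard [216.6  216.5    0.81] [439. 169.  65.]
pull [216.8 217.8   0.8] [442. 172.  60.]
mug [345.   208.1    0.78] [ 690. -113.   66.]
tape_roll [326.6  291.4    0.67] [ 349. -284.   21.]
0.9 [-2.34295239e-06  1.26551117e-01  9.91960087e-01  1.39317940e-05]
```

View pics/top0.png

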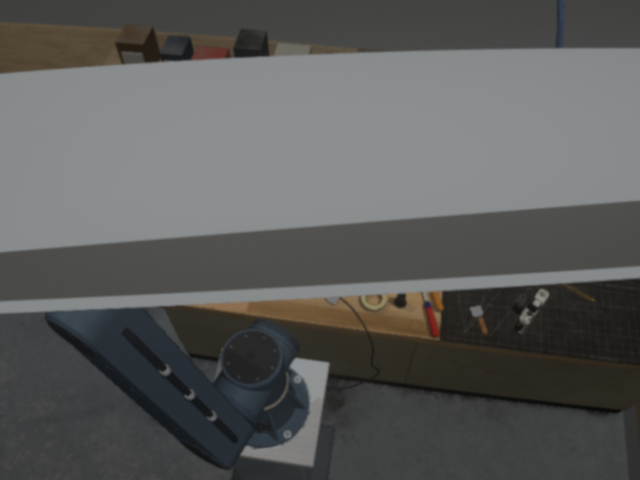

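View pics/scene0.png

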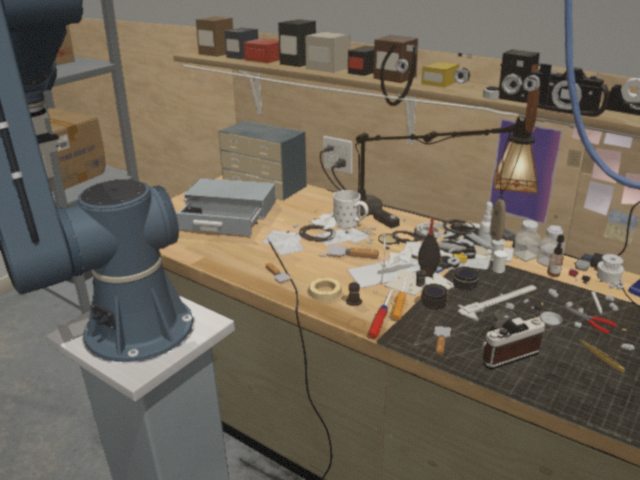

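The top view is mostly blocked by a white overhead panel. The scene view shows the open chest drawer at (225,205) and three scrapers at (350,252), (277,272) and (441,338). The first scraper looks largest. Next I'll use the wrist camera.

Run:
```python
from h import *
P=np.load('top0.npz')['P']; print('panel',np.round(P[150,300]),np.round(P[260,300]),np.round(P[290,450]))
bot.goto([450,-200,480],down(np.pi/2))
ci,im,d=look('wrist','w1');P=cloud(ci,d);np.savez('w1.npz',P=P,im=im)
C=-np.array(ci['R']).T@np.array(ci['t']);print('cam',C,get_tcp_pos())
for n in ['scraper','edge','mug','tape_roll']:
    for r in find_in('wrist',n):
        u,v=r['location'];print(n,np.round([u,v,r['confidence']],2),np.round(P[int(v),int(u)]))
bot.goto([400,150,500],down(np.pi/2))
ci,im,d=look('wrist','w2');P=cloud(ci,d);np.savez('w2.npz',P=P,im=im)
for n in ['chest','drawer','guard','pull','drawer_floor']:
    for r in find_in('wrist',n):
        u,v=r['location'];print(n,np.round([u,v,r['confidence']],2),np.round(P[int(v),int(u)]))
print(get_time())
```

```text
panel [-473. -250. 1601.] [-507. -257. 1639.] [ 435. -500.    2.]
cam [ 384.49993756 -199.53791593  459.62249419] [ 450.21116622 -199.56656021  479.94740626]
scraper [378.3  139.7    0.93] [ 364. -128.    7.]
scraper [323.   285.     0.67] [ 557. -196.   11.]
scraper [ 18.8  134.9    0.63] [ 356. -583.   10.]
edge [317.4  288.     0.91] [ 560. -205.   15.]
edge [383.4  139.8    0.88] [ 364. -122.   11.]
mug [391.1  384.9    0.81] [ 684. -104.   53.]
mug [3.176e+02 2.872e+02 2.400e-01] [ 559. -205.   15.]
mug [2.530e+02 1.455e+02 1.600e-01] [ 371. -286.    2.]
tape_roll [252.9  136.6    0.57] [ 360. -287.   -1.]
chest [382.5  277.8    0.66] [503. 236.  13.]
chest [3.808e+02 2.619e+02 3.100e-01] [479. 233.  12.]
drawer [381.9  265.     0.66] [484. 234.  14.]
guard [375.6  264.     0.57] [484. 226.  12.]
pull [376.5  266.7    0.75] [487. 228.  12.]
drawer_floor [376.8  263.4    0.92] [482. 227.  13.]
5.6
```

View pics/w1.png

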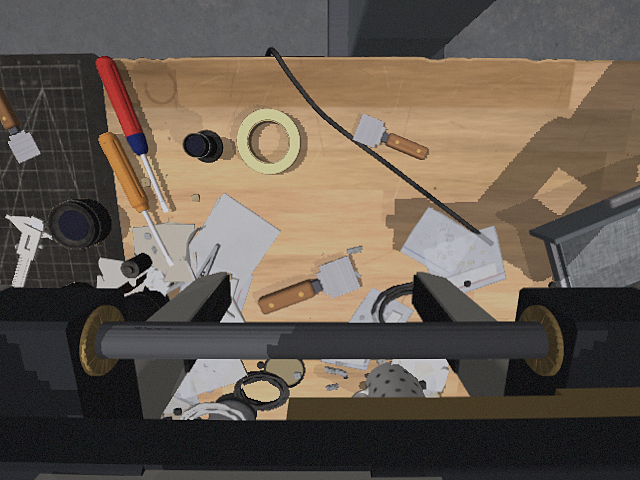

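View pics/w2.png

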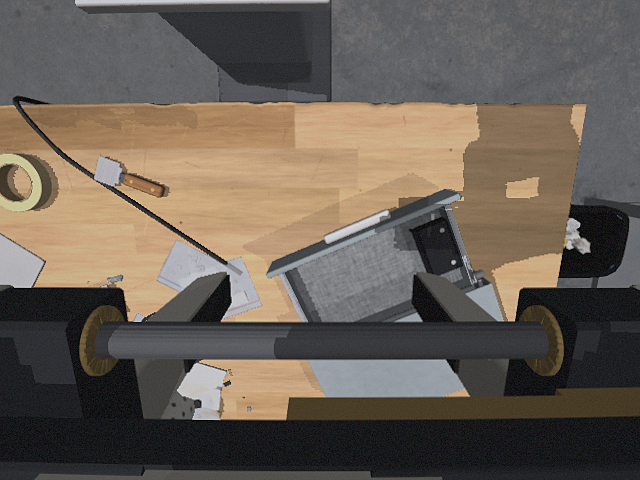

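w1 shows the large scraper with its handle at (287,297) and blade at (340,273). Tape is at (268,140), and a small scraper is at (390,137). w2 shows the drawer open, panel from (270,272) to (457,195), and guard at (437,247). Now I'll take closer views.

Run:
```python
from h import *
bot.goto([505,190,460],down(np.pi/2+.4))
ci,im,d=look('wrist','w3');P=cloud(ci,d);np.savez('w3.npz',P=P,im=im,d=d)
bot.goto([570,-205,330],down(np.pi/2))
ci,im,d=look('wrist','w4');P=cloud(ci,d);np.savez('w4.npz',P=P,im=im,d=d)
for n in ['scraper','edge']:
    for r in find_in('wrist',n):
        u,v=r['location'];print(n,np.round([u,v,r['confidence']],2),np.round(P[int(v),int(u)]))
print(get_time())
a=cv2.imread('pics/w3.png');b=cv2.imread('pics/w4.png');cv2.imwrite('pics/w34.png',cv2.resize(np.vstack([a[:330],b[:330]]),(582,600)))
```

```text
scraper [327.1  220.9    0.63] [ 559. -199.   13.]
edge [325.8  219.8    0.89] [ 558. -200.   14.]
edge [487.     0.     0.69] [387. -77.  12.]
7.9
```

View pics/w34.png

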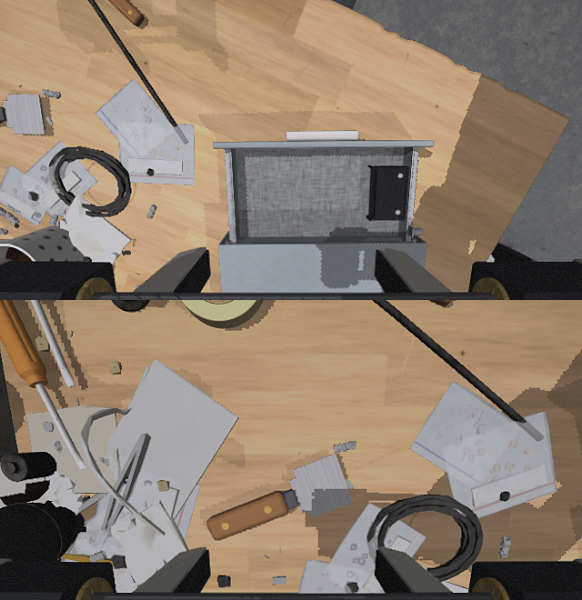

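The top half is the drawer, squared up, with the guard block at about (425,212) in full pixels. The bottom half is the scraper, handle centre at about (271,237) and blade at (355,203). Now I'll fit both from depth.

Run:
```python
from h import *
D=np.load('w4.npz');P=D['P'];im=D['im'].astype(int)
sub=np.zeros((480,640),bool);sub[150:300,210:400]=1
z=P[...,2]
print('bench z',np.median(P[100:150,300:400,2]))
hm=sub&(im[...,0]-im[...,2]>40)&(z>13)
n,l,st,_=cv2.connectedComponentsWithStats(hm.astype(np.uint8));k=1+np.argmax(st[1:,4]);hp=P[l==k]
print('handle',hp.shape,np.percentile(hp[:,2],[5,50,95]))
r=cv2.minAreaRect(hp[:,:2].astype(np.float32));print(r)
bm=sub&(z>6.5)&(z<14)&(abs(im[...,0]-im[...,2])<40)
n,l,st,_=cv2.connectedComponentsWithStats(bm.astype(np.uint8));k=1+np.argmax(st[1:,4]);bp=P[l==k]
print('blade',bp.shape,np.percentile(bp[:,2],[5,50,95]),cv2.minAreaRect(bp[:,:2].astype(np.float32)),bp.mean(0))
D=np.load('w3.npz');P=D['P'];im=D['im'].astype(int);z=P[...,2]
def rect(lo,hi,box,name):
    m=np.zeros((480,640),bool);m[box[1]:box[3],box[0]:box[2]]=1
    m&=(z>lo)&(z<hi);n,l,st,_=cv2.connectedComponentsWithStats(m.astype(np.uint8));k=1+np.argmax(st[1:,4]);p=P[l==k]
    print(name,len(p),np.median(p[:,2]),[np.round(x,1) for x in cv2.minAreaRect(p[:,:2].astype(np.float32))]);return p
p=rect(58,66,(200,140,500,175),'panel')
q=p[:,:2]-p[:,:2].mean(0);print('panel dir',np.linalg.svd(q,full_matrices=0)[2][0])
rect(30,40,(395,170,470,255),'guard')
rect(35,50,(300,130,410,160),'pull')
c=rect(64,72,(230,225,480,300),'chesttop')
rect(8,18,(260,165,400,240),'floor')
```

```text
bench z -0.33821067850719794
handle (2330, 3) [16.26470185 19.39757627 20.79782014]
((561.6539306640625, -232.3948974609375), (46.66440200805664, 118.5876693725586), 42.14522933959961)
blade (3178, 3) [ 9.75212125 10.97694823 12.18457136] ((550.7525634765625, -185.14137268066406), (50.270442962646484, 67.05648803710938), 21.619930267333984) [ 546.71239525 -176.85972455   10.97886443]
panel 1887 62.54479807633985 [array([432.3, 199.3]), array([  8.1, 259.4]), np.float64(23.5)]
panel dir [ 0.39829103 -0.9172591 ]
guard 2550 35.844767276850476 [array([456.8, 305.4]), array([101.8,  49.3]), np.float64(23.1)]
pull 879 46.37423042971654 [array([423., 195.]), array([11.8, 88.4]), np.float64(23.4)]
chesttop 6047 67.80888771147934 [array([560. , 254.6]), array([ 39., 260.]), np.float64(23.2)]
floor 10415 12.826280838325834 [array([491.7, 197.5]), array([ 92.2, 174. ]), np.float64(22.9)]
```

Run:
```python
from h import *
D=np.load('w4.npz');P=D['P'];im=D['im'].astype(int);z=P[...,2]
sub=np.zeros((480,640),bool);sub[150:300,210:400]=1
K=np.ones((5,5),np.uint8)
def comp(m,k=5):
    m=cv2.morphologyEx(m.astype(np.uint8),cv2.MORPH_OPEN,np.ones((k,k),np.uint8))
    n,l,st,_=cv2.connectedComponentsWithStats(m);j=1+np.argmax(st[1:,4]);return l==j
h=comp(sub&(im[...,0]-im[...,2]>40)&(z>15),7)
b=comp(sub&(z>8)&(z<14)&(abs(im[...,0]-im[...,2])<40),17)
for n,m in (('handle',h),('blade',b)):
    p=P[m];r=cv2.minAreaRect(p[:,:2].astype(np.float32));print(n,len(p),r,p.mean(0))
H=P[h];q=H[:,:2]-H[:,:2].mean(0);s=np.linalg.svd(q,full_matrices=0)[2][0];print('handle axis deg from +y',np.degrees(np.arctan2(-s[0]/s[1],1)))
d=P[b].mean(0)-H.mean(0);print('h->b deg',np.degrees(np.arctan2(-d[0],d[1])),np.linalg.norm(d[:2]))
D=np.load('w3.npz');P=D['P'];im=D['im'].astype(int);z=P[...,2]
a=np.radians(23.4);ex=np.array([np.cos(a),np.sin(a)]);ey=np.array([-ex[1],ex[0]])
L=np.stack([(P[...,:2]-[436,200.9])@ex,(P[...,:2]-[436,200.9])@ey],-1)
g=comp((abs(z-35.8)<3)&(im.max(-1)<70)&(L[...,0]>15)&(L[...,0]<108)&(L[...,1]>50)&(L[...,1]<115),3)
print('guard local',np.percentile(L[g],[1,5,50,95,99],axis=0).round(1))
f=(abs(z-13)<3)&(L[...,0]>0)&(L[...,0]<110)&(abs(L[...,1])<120)
print('floor local',np.percentile(L[f],[.5,99.5],axis=0).round(1))
w=(abs(z-43)<2)&(L[...,0]>20)&(L[...,0]<90)&(abs(L[...,1])<135)
for sgn in(1,-1):
  v=L[w&(L[...,1]*sgn>100)];print('wall',np.percentile(v[:,1],[2,50,98]))
o=cv2.addWeighted(im.astype(np.uint8),1,np.dstack([g*255,g*0,f*255]).astype(np.uint8),.5,0)
im4=np.load('w4.npz')['im'];o4=cv2.addWeighted(im4,1,np.dstack([h*255,h*0,b*255]).astype(np.uint8),.5,0)
cv2.imwrite('pics/ov.png',np.hstack([o[120:270,200:500],o4[150:300,200:500]])[:,:,::-1])
```

```text
handle 2241 ((561.2510375976562, -232.74342346191406), (45.50794219970703, 118.59889221191406), 42.18935012817383) [ 573.42332848 -246.1621522    20.84417734]
blade 2247 ((548.8096923828125, -175.9606475830078), (41.378082275390625, 49.24612808227539), 0.7308158278465271) [ 549.13605501 -176.19022034   10.98237109]
handle axis deg from +y 23.411405133831572
h->b deg 19.14189948928 74.06715129269769
guard local [[ 25.7  70.3]
 [ 28.   71.5]
 [ 58.9  90.2]
 [ 90.9 110. ]
 [ 93.5 111.6]]
floor local [[   1.2 -111.5]
 [ 109.6  109.7]]
wall [111.2069834  112.28703662 113.79623616]
wall [-113.65894956 -112.59080619 -111.65560964]
```

View pics/ov.png

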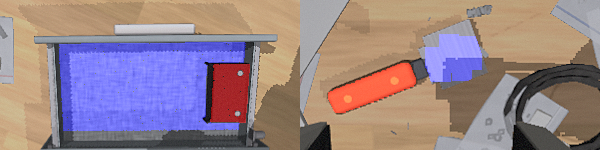

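The masks sit well on the guard, handle and blade, but the depth has outliers. I'll intersect the pixel rays with known height planes instead, then grasp.

```bash
cat >> h.py <<'E'
def scraper(P,im,ci,box,z0=0.):
    """handle centre and axis (deg from world +y toward -x) from the wooden mask on plane z0+~18"""
    z=P[...,2];sub=np.zeros((480,640),bool);sub[box[1]:box[3],box[0]:box[2]]=1;im=im.astype(int)
    m=(sub&(im[...,0]-im[...,2]>40)&(z>z0+13)).astype(np.uint8)
    m=cv2.morphologyEx(m,cv2.MORPH_OPEN,np.ones((5,5),np.uint8));n,l,st,_=cv2.connectedComponentsWithStats(m)
    v,u=np.nonzero(l==1+np.argmax(st[1:,4]));R=np.array(ci['R']);C=-R.T@np.array(ci['t'])
    r=np.array([R.T@ray(ci,a,b) for a,b in zip(u,v)]);X=C+r*((z0+19-C[2])/r[:,2])[:,None]
    rc=cv2.minAreaRect(X[:,:2].astype(np.float32))
    s=np.linalg.svd(X[:,:2]-X[:,:2].mean(0),full_matrices=0)[2][0]
    return rc,X.mean(0),np.degrees(np.arctan(-s[0]/s[1]))
E
python3 - <<'E'
from h import *
D=np.load('w4.npz');ci=camera_info('wrist')
print(scraper(D['P'],D['im'],ci,(210,150,400,300)))
print(get_joints(),get_tcp_pos())
for n,z in(('x',0),):
    R=np.array(ci['R']);C=-R.T@np.array(ci['t'])
    # blade corners by colour: bright grey in the blade area at plane z=11
    r=R.T@ray(ci,355,203);print('blade mid?',C+r*(11-C[2])/r[2])
E
```

```text
(((574.24853515625, -247.0270538330078), (23.57552719116211, 78.0092544555664), 21.501956939697266), array([ 573.76142229, -246.7621397 ,   19.        ]), np.float64(21.45853264340444))
[-4.20556870e-01  5.31547378e-01  1.57050689e+00  4.25001744e-05
  1.03895401e+00 -1.99274889e+00] [ 570.25302403 -204.09794499  330.41937735]
blade mid? [ 544.53048212 -174.56137623   11.        ]
```

The handle measures 24 x 78 mm, so it is the large scraper. Grasping now.

Run:
```python
from h import *
P=np.load('scene0.npz')['P'].reshape(-1,3)
m=(abs(P[:,0]-568)<130)&(abs(P[:,1]+233)<130)&(P[:,2]>60);print('tall near',m.sum(),P[m].min(0) if m.any() else'',P[m].max(0) if m.any() else '')
t=np.radians(21.5);g=np.array([574.1,-247.0])+15*np.array([-np.sin(t),np.cos(t)])
for a in(t,t+np.pi): 
    s=kin.solve_ik([*g,260],down(a)); c=kin.solve_ik([470,170,260],down(a+.03)); print(a,None if s is None else np.round(s,2),None if c is None else np.round(c,2))
q=down(t)
bot.goto([*g,270],q); eoat.gripper_to(.65)
f0=get_wrist_force()
bot.move_l([*g,189.5],q,100)
print(get_tcp_pos(),np.array(get_wrist_force())-f0)
eoat.gripper_to(0)
print('w',get_width()*93,get_grasp_force(),get_time())
bot.move_l([*g,330],q,150)
print('w',get_width()*93,get_grasp_force(),np.array(get_wrist_force())-f0,get_time())
look('wrist','held')
```

```text
tall near 127 [ 488.39929422 -362.24674893   60.04530102] [ 697.8763796  -103.04233172  101.51029376]
0.3752457891787809 [-0.46  0.64  1.59 -0.    0.92 -0.84] [ 0.25  0.47  1.9  -0.    0.77 -0.15]
3.516838442768574 [-0.46  0.64  1.59 -0.    0.92  2.3 ] None
[ 568.82110571 -233.14994301  190.05690637] [-0.25267126 -1.11748933  0.14559131]
w 23.554893187692706 30.00018149614334 11.3167
w 23.801592125252753 29.99963879585266 [-0.38091174 -0.72587162 -0.73920851] 12.4
```

View pics/held.png

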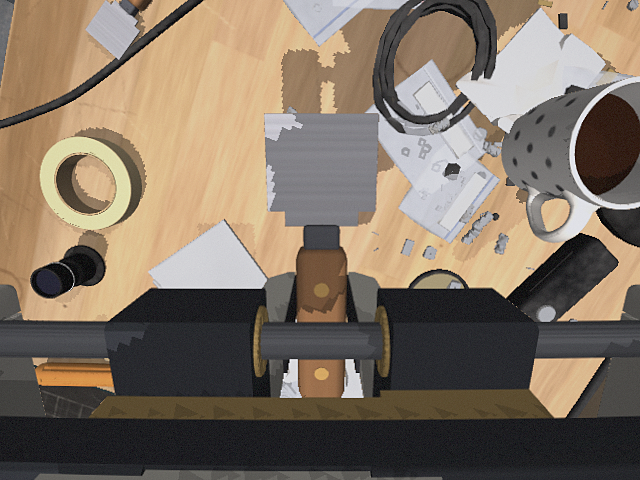

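The scraper is held straight. The blade edge runs from (264,114) to (380,114). I'll measure the edge relative to the tool, move above the drawer and lower.

```bash
cat >> h.py <<'E'
A=np.radians(23.4);EX=np.array([np.cos(A),np.sin(A)]);EY=np.array([-EX[1],EX[0]]);O=np.array([436,200.9])
def loc(x,y): return O+x*EX+y*EY   # x behind panel's inner face, y left of centre
E
python3 - <<'E'
from h import *
t=np.radians(21.5);ci=camera_info('wrist');R=np.array(ci['R']);C=-R.T@np.array(ci['t']);T=np.array(get_tcp_pos())
for u,v in((264,114),(380,114),(321,114),(285,222),(375,222)):
    r=R.T@ray(ci,u,v);X=C+r*(T[2]-190+12-C[2])/r[2];d=(X-T)[:2]
    print((u,v),'along',d@[-np.sin(t),np.cos(t)],'across',d@[np.cos(t),np.sin(t)])
q=down(A)
bot.goto([*loc(60,-33),340],q)
f0=np.array(get_wrist_force())
bot.move_l([*loc(60,-33),215],q,120)
for z in np.arange(212,199,-1.):
    bot.move_l([*loc(60,-33),z],q,20)
    f=np.array(get_wrist_force())-f0
    if f[2]>3: break
print(z,get_tcp_pos(),f,get_time(),get_width()*93)
look('wrist','indr')
E
```

```text
(264, 114) along 83.89640017263577 across -24.54259952524701
(380, 114) along 83.90190748791365 across 25.54105685228304
(321, 114) along 83.86287233410835 across 0.07173176587602015
(285, 222) along 36.49487094482842 across -16.582791073301145
(375, 222) along 36.5153702869333 across 25.06712389287162
202.0 [504.49393691 194.58136848 202.51976256] [-0.83780244  1.44967103  6.00753526] 18.0333 23.641385728357765
```

View pics/indr.png

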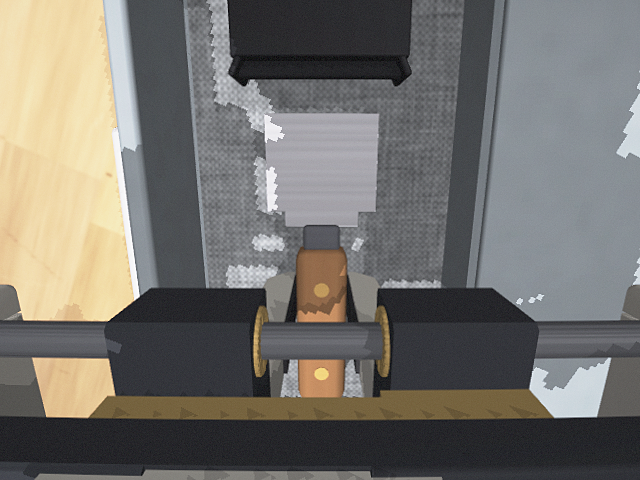

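The blade is centred on the guard mouth: blade 264–378, cheeks 229–411. Sliding it in under force watch.

Run:
```python
from h import *
q=down(A); bot.move_l([*loc(60,-33),202.6],q,20)
f0=np.array(get_wrist_force());print(f0)
for y in list(range(-28,17,5))+list(np.arange(16,27,1.)):
    bot.move_l([*loc(60,y),202.6],q,40)
    f=np.array(get_wrist_force())-f0; fl=[f[:2]@EX,f[:2]@EY,f[2]]
    print(y,round((np.array(get_tcp_pos())[:2]-O)@EY,1),np.round(fl,1))
    if fl[1]<-12: break
print(get_time(),get_width()*93)
look('wrist','ins')
```

```text
[-0.2351712   0.18725722  1.23487895]
-28 -27.7 [ 0.1  1.5 -0.2]
-23 -22.7 [ 0.   0.5 -2.5]
-18 -17.8 [ 0.5 -0.3 -2.5]
-13 -12.8 [ 0.4 -0.8 -1.7]
-8 -7.7 [ 0.5 -0.1 -2.9]
-3 -2.8 [-0.   0.7 -2.7]
2 2.2 [ 0.9 -0.4 -2.2]
7 7.2 [-0.1  0.6 -3.3]
12 12.2 [-0.8 -0.  -1.9]
16.0 16.2 [ 1.1 -0.6 -3.9]
17.0 17.0 [ 0.1  0.2 -2.1]
18.0 18.0 [-1.4 -0.1 -3.4]
19.0 19.0 [ 0.2  0.3 -2.1]
20.0 20.1 [ 0.5  0.2 -2.6]
21.0 21.0 [-0.  -1.  -3.4]
22.0 22.1 [-0.2 -0.4 -2.4]
23.0 22.7 [-0.4 -5.4 -2.6]
24.0 23.1 [ -0.2 -13.   -2.3]
23.0583 23.81515606225629
```

View pics/ins.png

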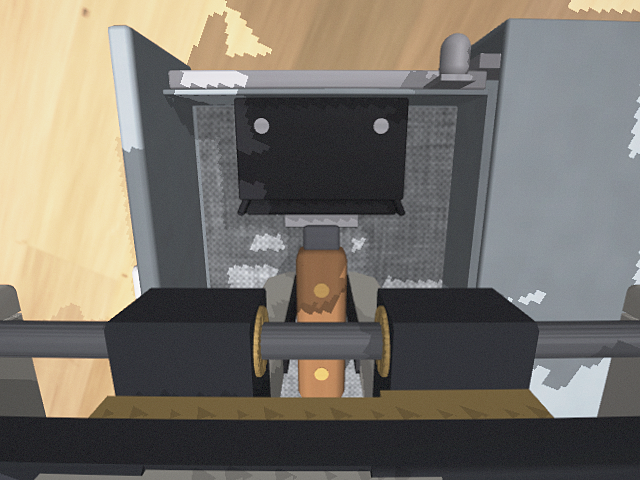

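The blade has bottomed: the force rose at 22.7 against an expected 23 mm. Only the blade's rear shoulder shows at (320,220). Releasing, retreating, then pushing the drawer home.

Run:
```python
from h import *
q=down(A)
eoat.gripper_to(.48); bot.dwell(.2)
T=get_tcp_pos(); p=loc(60,23)
bot.move_l([*p,300],q,120)
bot.goto([*loc(-65,0),300],q); eoat.gripper_to(0)
ci,im,d=look('wrist','rel')
bot.move_l([*loc(-65,0),217],q,120)
f0=np.array(get_wrist_force())
def F(): f=np.array(get_wrist_force())-f0;return round(f[:2]@EX,1)
for x in (-45,-30,0,30,50): bot.move_l([*loc(x,0),217],q,60);print(x,F())
for x in range(53,90,2):
    bot.move_l([*loc(x,0),217],q,30);f=F();print(x,round((np.array(get_tcp_pos())[:2]-O)@EX,1),f)
    if f<-22: break
print(get_time())
```

```text
-45 0.3
-30 1.2
0 0.4
30 -0.2
50 0.3
53 53.1 0.1
55 55.1 0.4
57 57.1 0.4
59 59.2 0.4
61 61.2 1.0
63 63.2 0.6
65 65.2 -0.2
67 67.1 -0.4
69 68.7 -5.0
71 70.6 -4.9
73 72.8 -4.0
75 75.2 -0.7
77 77.3 -0.6
79 79.2 -0.4
81 80.8 -2.4
83 81.7 -14.0
85 82.6 -24.7
34.0833
```

Run:
```python
from h import *
q=down(A)
bot.move_l([*loc(30,0),217],q,100); bot.move_l([*loc(20,0),420],q,200); bot.dwell(.5)
ci,im,d=look('wrist','fin');P=cloud(ci,d);L=np.stack([(P[...,:2]-O)@EX,(P[...,:2]-O)@EY],-1)
m=(abs(P[...,2]-62.5)<2.5)&(abs(L[...,1])<100);print('panel x',np.percentile(L[m][:,0],[2,50,98]))
m=(abs(P[...,2]-68)<2)&(abs(L[...,1])<100);print('chest top x',np.percentile(L[m][:,0],[1,2,50]))
print(get_time())
a=cv2.imread('pics/rel.png');b=cv2.imread('pics/fin.png');cv2.imwrite('pics/rf.png',cv2.resize(np.hstack([a,b]),(800,300)))
```

```text
panel x [107.50001385 112.53303782 332.0993924 ]
chest top x [116.67721476 118.18658234 186.77713261]
36.5
```

View pics/rf.png

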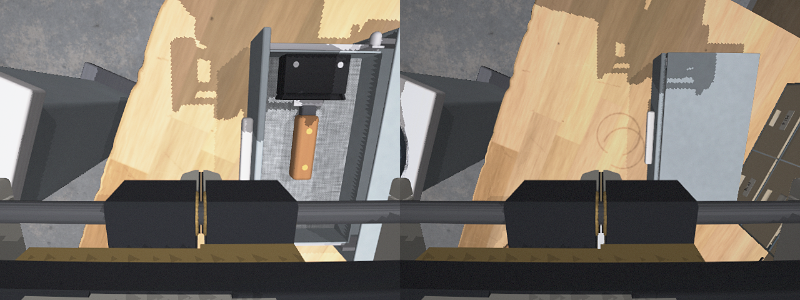

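The left half shows the released scraper with its blade seated in the guard. The right half shows the drawer flush: panel 107.5–~116 against the chest front at 116. Handing in.

```bash
python3 -c "
from workcell import *
print(sign_off())"
```

```text
the job is handed in; nothing more can be done
None
```

The large scraper's blade was fully in the guard slot when I let go, and the drawer is shut past its catch. I couldn't see the blade once the drawer closed; the mug and tape were left alone, and the job was handed in at about 37 s.

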